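# Stack a bearing housing and its end cap on the assembly plate

### The job

Set the flanged bearing housing face down on the round centring spigot of the assembly plate, fully home and turned so that the plate's two tapped holes show in the slots of its lugs; then set the round end cap face down on the spigot on top of the housing, also fully home. Lower the parts into place, do not drop or ram them, and leave the pens, hex keys and caliper lying where they are.

Things in the scene. Friction and masses are not known exactly. Their poses are not given: they have to be found in the camera images.
- plate_seat (a point): Fixed assembly plate, dark steel, 136 (its x) by 84 by 16 mm high. This point: middle of its upper face, z up. Here stands the bright centring spigot, 50 mm wide, 7 mm high, top edge chamfered 2.5 mm. Two tapped holes, 9 mm wide, lie on its x axis 48 mm either side of the middle.
- housing_mid (a point): Loose aluminium housing, 0.45 kg, standing face down. Flange 66 mm wide, 12 thick, two forked lugs along its x (132 over both; open slots 14 wide). Round body 50 mm wide, 12 to 48 mm up: grip it some 36 mm up, above the flange. Recess in the face, 52 wide, 8 deep: goes over the plate's spigot, flange lands on the plate. Point: on the axis 27.5 mm above the face, z up. A half turn is no matter.
- housing_shoulder (a point): Point on the housing's axis at its upper shoulder, the end of the 50 mm body, 48 mm above its face; z up. Above it stands the housing's own spigot, 36 mm wide and 7 mm high (housing 55 mm high in all), top edge chamfered 2.5 mm.
- cap_mid (a point): Loose aluminium end cap, 0.25 kg, face down: round flange 70 mm wide, 12 thick, four dark screw heads; knob 36 mm wide, 12 to 46 mm up: grip it some 34 mm up, above the flange. Recess in the face, 38 wide, 8 deep: goes over the housing's spigot, flange lands on the shoulder. Point: on the axis 23 mm above the face, z up. Its turn is no matter.
- hex_keys: Folding hex key set, red and black, 26 x 90 x 21 mm, loose bystander. Origin: centre of its underside.
- marker_black: Black marker pen, 134 mm long, loose bystander. Origin: centre of its underside.
- pen_blue: Blue pen, 134 mm long, loose bystander. Origin: centre of its underside.
- caliper: Digital caliper, 64 x 200 x 15 mm, loose bystander. Origin: centre of its underside.

How it is judged:
By the outcome, as a careful person would: the job done as asked, in the order asked, and still so for the second after the job is handed in, with the robot touching nothing.
It also fails if it takes over 64 s, if anything falls off the work surface, if the arm or the gripper's body presses on something with over 40 N, if the wrist force passes 120 N, or if a joint passes its speed limit or range.

### The arm

A 7-joint arm with a two-finger parallel gripper is mounted at the origin on a cart in front of the work surface, level with it; the furniture and walls round the work are solid. World frame = base frame: x ahead of the robot, y to its left, z up, the work surface at z = 0. Lengths are in m, angles in rad, forces in N, time in s.
With the tool pointing down it reaches from about 0.4 to 0.875 m from the base axis. Payload 19.3 kg.
Tool frame: the origin (TCP) lies on the mounting face of the last link; the fingertips stand 173 mm ahead of it and the grasp point (between the pads) lies 155 mm ahead of it (bot.grip_point_offset is the distance from the TCP to the grasp point, in m); z points along the fingers, y is the line along which they close (so a half turn about z gives the same grasp; the last joint's range is limited). The gripper opens to 85 mm and grips with 20 to 120 N. Pads are 22 mm wide; open, the fingers measure 114 mm over their backs; the gripper's body (76 mm by 85 mm) begins 54 mm behind the grasp point. The pads swing forward as they close: fully open they stand 13 mm farther back than shut.
Start: joints at [1.239, 0.521, -0.036, 1.599, 0.021, 1.021, -0.113], TCP at [0.162, -0.604, 0.405] pointing down, gripper open.
Joint ranges: [-2.91, 2.91], [-0.3, 2.13], [-1.5, 1.42], [0.17, 2.43], [-1.26, 4.41], [0.16, 1.93], [-2.52, 2.52]. Speed limits (rad/s): [1.89, 1.89, 2.39, 2.39, 3.01, 3.01, 3.01].

### API

Orientations are given as [roll, pitch, yaw] about the fixed x, y, z axes, in that order (R = Rz(yaw) Ry(pitch) Rx(roll)).
In Python, from workcell import bot gives the robot as it stands.
- The arm moves only by the tool arm_command, never from a script. Its argument "deltas" is a list of rows, each a list of 3 entries, a list of its own where there are three numbers: the shift along the tool's x, y, z in cm, then the turn, a rotation vector about the tool's x, y, z in rad, then the finger opening in cm, from 0 to 8.54. In form: [[[tx, ty, tz], [rx, ry, rz], claw], ...]. A call has 1 to 20 rows; each row shifts and turns the commanded pose from where the row before left it, along the tool's axes as they then stand; what a row does not reach is not made up. A row lasts 1/10 s, in which the tool goes at most 50 mm and 8.59 degrees, less where a joint would pass 70% of its speed; a pose out of reach is approached as far as the arm can. A call with a gripper value outside its range is refused whole. The fingers move at their own pace and stop on an object; "newtons" is the grip in N (left out, the last holds). Time passes only in rows, so rows that do not move let the fingers close. It gives the time, the measured TCP pose, the force, the opening and the grip force at its end, in the units of the state.
- bot.observe(): the state, without advancing time (a new reading comes with each control period).
- bot.grab_frame(name): name is "side" or "top"; returns a dict with "frame" (420x560x3 uint8, red, green, blue), "K" (3x3 intrinsics, pixels), "rvec" (rotation vector, rad) and "tvec" (3), from world to camera coordinates, as OpenCV has them. Camera axes: x right, y down, z forward; pixel columns grow to the right and rows downward; lengths in m; the calibration is good to about 2 mm. A picture is of the moment at which its call begins. There is no depth.
- bot.job_done(): hands the job in; it is judged then, once.
Trained networks look in a picture, given as the dict that the camera call returned (one of the last four; its "shot" number tells which), for a name from the list of things; names that differ only in an ending like _2 or _b are one class to them, and where a whole thing is asked for, a point or a joint stands for the part that bears it (a point fixed in the world has none). Each returns a list of dicts, best first, with "p" (0 to 1); they miss things now and then, are a little off and sometimes report something else, mostly with a low value. They report only what shows in the picture. A call takes as long as a camera call.
- bot.find_in(name, picture): "rect" ([left, top, width, height] in pixels, round what is visible of it).
- bot.mark_of(name, picture): "at" ([column, row] in pixels: a listed point, or the origin of a listed thing).
The state is a dict: "clock": time; "qpos": joint angles; "qd": joint speeds; "joint_efforts": joint torques, N m; "position": TCP position; "tool_rot": TCP orientation; "force": force on the tool from outside, world axes, zero at the start; "moment": the same for the moment, N m; "grip_width": finger opening in m; "finger_force": force on a finger pad.
Only numpy, scipy, OpenCV 4.12 (cv2) and the standard library are available. Lean on these libraries where they do the work, as an engineer would, in place of code of your own. Each camera call takes 0.05 s, during which the arm holds its last target. There are 200 camera calls.

## Working session

There is one attempt and no reset: what is moved stays moved. The work goes in short steps, Python scripts to look and compute and a tool call to move; the robot and the scene stay as the last step left them, time stands still between calls to the robot, and variables do not carry over. Pictures are saved under pics/ and viewed, at most 10 in all, crops included, and the job is handed in when it is done.

Besides the shell and the picture viewer there is one more tool, called after "Call:" in YAML: its name, and indented under it one key for each argument. arm_command: Moves the arm, as the interface text tells. Its arguments: {"type":"object","properties":{"deltas":{"type":"array","items":{"type":"array"}},"newtons":{"type":"number"}},"required":["deltas"]}

```bash
mkdir -p pics; ls; cat > h.py <<'E'
import numpy as np, cv2
from workcell import bot
def cam(n):
    f=bot.grab_frame(n); R=cv2.Rodrigues(np.array(f["rvec"],float))[0]; return f,np.array(f["K"],float),R,np.array(f["tvec"],float).ravel()
def ray(c,uv,z):
    f,K,R,t=c; d=R.T@np.linalg.solve(K,[uv[0],uv[1],1]); o=-R.T@t
    return o+d*(z-o[2])/d[2]
def proj(c,p):
    f,K,R,t=c; q=K@(R@np.array(p,float)+t); return q[:2]/q[2]
def tri(cs,uvs):
    A=[];b=[]
    for c,uv in zip(cs,uvs):
        f,K,R,t=c; P=K@np.c_[R,t]
        for i in (0,1):
            r=uv[i]*P[2]-P[i]; A.append(r[:3]);b.append(-r[3])
    return np.linalg.lstsq(np.array(A),np.array(b),rcond=None)[0]
def save(c,n): cv2.imwrite(f"pics/{n}.png",c[0]["frame"][:,:,::-1])
E
python3 - <<'E'
from h import *
s=bot.observe(); print({k:np.round(v,3) for k,v in s.items() if k in("clock","position","tool_rot","grip_width","force")})
T=cam("top");S=cam("side");save(T,"top0");save(S,"side0")
for c in(T,S): print("cam",np.round(-c[2].T@c[3],3))
Z=dict(plate_seat=.016,housing_mid=.0275,housing_shoulder=.048,cap_mid=.023,hex_keys=0,marker_black=0,pen_blue=0,caliper=0)
for n,z in Z.items():
    for l,c in(("T",T),("S",S)):
        m=bot.mark_of(n,c[0])[:2]; print(n,l,[(round(d["p"],2),np.round(d["at"],1).tolist(),np.round(ray(c,d["at"],z),4).tolist()) for d in m])
E
```

```text
pics
{'clock': np.float64(0.0), 'position': array([ 0.162, -0.604,  0.404]), 'tool_rot': array([-3.141,  0.   ,  0.262]), 'force': array([ 0.639,  0.09 , -0.191]), 'grip_width': np.float64(0.085)}
cam [ 0.369 -0.192  0.93 ]
cam [ 0.587 -0.894  0.557]
plate_seat T [(0.56, [370.0, 219.6], [0.523, -0.3697, 0.016]), (0.3, [253.4, 237.2], [0.4871, -0.1502, 0.016])]
plate_seat S [(0.64, [240.5, 302.1], [0.5135, -0.3599, 0.016])]
housing_mid T [(0.74, [294.2, 289.8], [0.3905, -0.2266, 0.0275]), (0.7, [254.5, 237.9], [0.4843, -0.1528, 0.0275])]
housing_mid S [(0.75, [237.1, 217.0], [0.4908, -0.1407, 0.0275])]
housing_shoulder T [(0.58, [253.6, 234.4], [0.488, -0.152, 0.048])]
housing_shoulder S [(0.76, [236.1, 213.0], [0.4915, -0.1566, 0.048]), (0.46, [349.8, 311.4], [0.6786, -0.4102, 0.048])]
cap_mid T [(0.59, [162.9, 239.1], [0.4808, 0.0169, 0.023])]
cap_mid S [(0.85, [239.4, 179.5], [0.4831, 0.0115, 0.023])]
hex_keys T [(0.76, [223.1, 283.1], [0.4022, -0.0946, 0.0])]
hex_keys S [(0.96, [200.1, 214.3], [0.4073, -0.091, 0.0]), (0.73, [234.1, 210.3], [0.4774, -0.077, 0.0])]
marker_black T [(0.81, [297.6, 289.9], [0.3911, -0.234, 0.0])]
marker_black S [(0.55, [182.6, 254.9], [0.3941, -0.2231, 0.0])]
pen_blue T [(0.92, [189.0, 163.8], [0.6324, -0.0205, -0.0])]
pen_blue S [(0.58, [304.9, 197.9], [0.6283, -0.0308, 0.0])]
caliper T [(0.73, [363.0, 139.7], [0.6863, -0.363, 0.0])]
caliper S [(0.57, [349.1, 308.4], [0.6869, -0.3581, 0.0])]
```

View pics/top0.png

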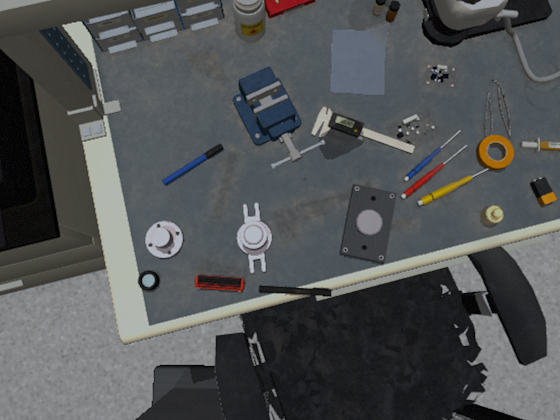

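View pics/side0.png

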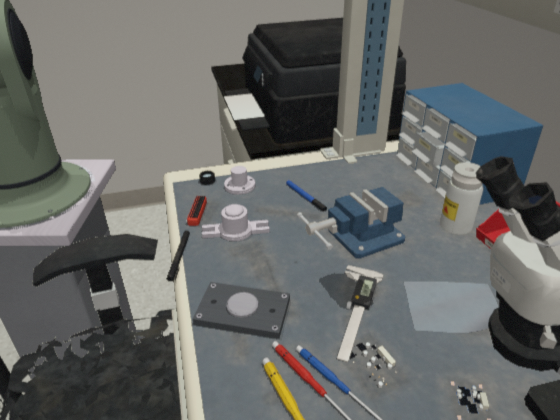

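Top view: plate with spigot near (370,222), housing at (254,238) with lugs up and down, cap at (164,239). The networks' best hits agree with these. Next I refine centres and turns on an enlarged mosaic.

```bash
python3 - <<'E'
from h import *
T=cam("top");S=cam("side")
ft=T[0]["frame"][:,:,::-1];fs=S[0]["frame"][:,:,::-1]
def crop(f,x,y,w,h): return cv2.resize(f[y:y+h,x:x+w],None,fx=4,fy=4,interpolation=cv2.INTER_CUBIC)
a=np.hstack([crop(ft,330,178,75,90),crop(ft,225,195,60,90),crop(ft,140,195,50,90)])
cv2.imwrite("pics/m1.png",a[:600,:800]); print(a.shape)
# spigot blob
def blob(c,u,v,r,lo):
    f=cv2.cvtColor(c[0]["frame"],cv2.COLOR_RGB2GRAY); m=np.zeros_like(f); m[v-r:v+r,u-r:u+r]=(f[v-r:v+r,u-r:u+r]>lo)*255
    k=max(cv2.findContours(m,0,1)[0],key=cv2.contourArea); return cv2.fitEllipse(k),cv2.minAreaRect(k)
for l,c,u,v,r in(("T",T,370,222,20),("S",S,242,303,22)):
    e,_=blob(c,u,v,r,110); print(l,np.round(e[0],1),np.round(e[1],1),np.round(ray(c,e[0],.0215),4))
# dark plate rectangle in top and side
for l,c,z in(("T",T,.016),("S",S,.016)):
    for d in bot.find_in("plate_seat",c[0])[:1]: print(l,d)
for n in("housing_mid","cap_mid"):
    for c in(T,S): print(n,bot.find_in(n,c[0])[:2])
_,r=blob(T,254,238,45,130); print(r)
E
```

```text
(360, 740, 3)
T [369.  221.6] [23.2 24.2] [ 0.5182 -0.3667  0.0215]
S [242.  303.6] [23.3 30.6] [ 0.5169 -0.3686  0.0215]
T {'rect': [342.5, 183.3, 52.1, 84.2], 'p': 0.79}
S {'rect': [192.9, 282.5, 99.2, 56.0], 'p': 0.65}
housing_mid [{'rect': [236.1, 201.5, 37.0, 72.3], 'p': 0.62}]
housing_mid [{'rect': [200.9, 204.1, 65.6, 38.1], 'p': 0.92}]
cap_mid [{'rect': [144.5, 221.5, 40.0, 35.1], 'p': 0.87}, {'rect': [260.3, 284.7, 72.6, 10.0], 'p': 0.61}]
cap_mid [{'rect': [223.2, 169.9, 29.4, 25.1], 'p': 0.75}]
((253.02871704101562, 227.31558227539062), (48.07448196411133, 34.584651947021484), 84.80557250976562)
```

View pics/m1.png

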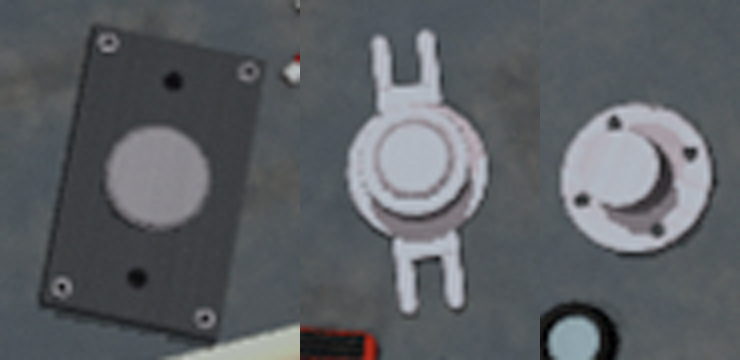

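```bash
cat >> h.py <<'E'
def ang(a,b): return np.degrees(np.arctan2(b[1]-a[1],b[0]-a[0]))
E
python3 - <<'E'
from h import *
T=cam("top");S=cam("side")
h1,h2=ray(T,(373.1,198.1),.016),ray(T,(364.4,247.4),.016); print("plate",h1,h2,(h1+h2)/2,np.linalg.norm(h1-h2),ang(h2,h1))
l1,l2=ray(T,(250.8,204.8),.012),ray(T,(258,271.3),.012); print("hous",(l1+l2)/2,np.linalg.norm(l1-l2),ang(l2,l1), ray(T,(253.3,233.5),.055))
print("cap",ray(T,(164.3,239.5),.011))
for n in("housing_mid","housing_shoulder","cap_mid","plate_seat"):
    print(n,tri((T,S),[bot.mark_of(n,c[0])[-1 if 0 else 0]["at"] for c in(T,S)]) )
print(bot.observe()["qpos"])
E
```

```text
plate [ 0.56456243 -0.37668557  0.016     ] [ 0.47019453 -0.35787277  0.016     ] [ 0.51737848 -0.36727917  0.016     ] 0.09622485504617236 -11.2744409872793
hous [ 0.48681476 -0.15185176  0.012     ] 0.12657179979779082 7.274653561610214 [ 0.48868884 -0.15170324  0.055     ]
cap [0.48150842 0.01702607 0.011     ]
housing_mid [ 0.48400662 -0.15195278  0.03304209]
housing_shoulder [ 0.48880139 -0.15042671  0.04922382]
cap_mid [0.47906268 0.01684481 0.0216086 ]Traceback (most recent call last):
  File "<stdin>", line 7, in <module>
IndexError: list index out of range
```

Call:
arm_command:
  deltas:
    - [[0,0,0],[0,0,0.135],8.54]
    - [[2.11,-2.265,0],[0,0,0],8.54]
    - [[2.11,-2.265,0],[0,0,0],8.54]
    - [[2.11,-2.265,0],[0,0,0],8.54]
    - [[2.11,-2.265,0],[0,0,0],8.54]
    - [[2.11,-2.265,0],[0,0,0],8.54]
    - [[2.11,-2.265,0],[0,0,0],8.54]
    - [[2.11,-2.265,0],[0,0,0],8.54]
    - [[2.11,-2.265,0],[0,0,0],8.54]
    - [[2.11,-2.265,0],[0,0,0],8.54]
    - [[2.11,-2.265,0],[0,0,0],8.54]
    - [[2.11,-2.265,0],[0,0,0],8.54]
    - [[2.11,-2.265,0],[0,0,0],8.54]
    - [[2.11,-2.265,0],[0,0,0],8.54]
    - [[2.11,-2.265,0],[0,0,0],8.54]
    - [[2.11,-2.265,0],[0,0,0],8.54]
    - [[2.11,-2.265,0],[0,0,0],8.54]
    - [[2.11,-2.265,0],[0,0,0],8.54]
    - [[2.11,-2.265,0],[0,0,0],8.54]
    - [[0,0,0],[0,0,0],8.54]

```text
clock: 3.8
position: [0.4888, -0.1479, 0.4048]
tool_rot: [-3.14, -0.001, 0.132]
force: [-0.3, -0.2, -0.7]
grip_width: 0.0852
finger_force: 0.0
```

Call:
arm_command:
  deltas:
    - [[-0.18,0.34,0],[0,0,0.005],8.54]
    - [[0,0,2.4],[0,0,0],8.54]
    - [[0,0,2.4],[0,0,0],8.54]
    - [[0,0,2.4],[0,0,0],8.54]
    - [[0,0,2.4],[0,0,0],8.54]
    - [[0,0,2.4],[0,0,0],8.54]
    - [[0,0,2.4],[0,0,0],8.54]
    - [[0,0,2.4],[0,0,0],8.54]
    - [[0,0,1.5],[0,0,0],8.54]
    - [[0,0,1.1],[0,0,0],8.54]
    - [[0,0,1.0],[0,0,0],8.54]
    - [[0,0,0],[0,0,0],8.54]
    - [[0,0,0],[0,0,0],8.54]

```text
clock: 5.1
position: [0.4856, -0.1551, 0.201]
tool_rot: [3.141, -0.0, 0.122]
force: [-0.1, 0.2, -0.0]
grip_width: 0.0856
finger_force: 0.0
```

```bash
python3 - <<'E'
from h import *
T=cam("top");S=cam("side")
o=bot.observe(); print(o["position"],o["tool_rot"],o["qpos"])
f=lambda c,x,y,w,h: cv2.resize(c[0]["frame"][y:y+h,x:x+w,::-1],None,fx=3,fy=3,interpolation=cv2.INTER_CUBIC)
cv2.imwrite("pics/g1.png",np.hstack([f(T,190,180,130,110),f(S,170,140,130,110)]))
E
```

```text
[ 0.48577204 -0.155044    0.20137028] [ 3.14117128e+00 -9.34902082e-04  1.21531510e-01] [ 0.29123688  0.66632568 -0.13244301  2.03092367  0.18728209  0.45451138
 -1.43093698]
```

View pics/g1.png

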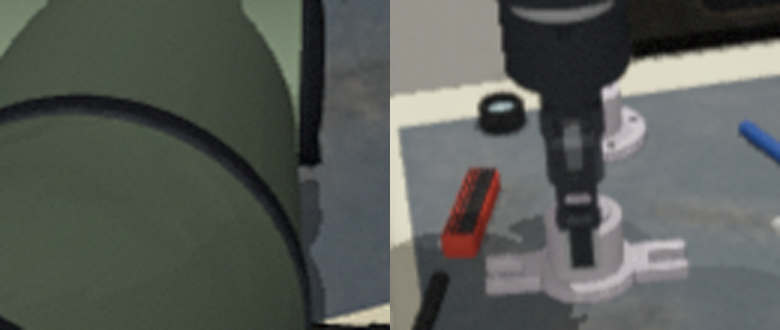

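The side view shows the fingers either side of the housing body, pads above the flange. A small correction, then lower and grip.

Call:
arm_command:
  deltas:
    - [[0.22,-0.34,0],[0,0,-0.005],8.54]
    - [[0,0,0.5],[0,0,0],8.54]
    - [[0,0,0.5],[0,0,0],8.54]
    - [[0,0,0],[0,0,0],8.54]
    - [[0,0,0],[0,0,0],8.54]

```text
clock: 5.7
position: [0.4873, -0.1512, 0.1904]
tool_rot: [-3.141, 0.001, 0.127]
force: [-0.1, -0.0, 0.1]
grip_width: 0.0852
finger_force: 0.0
```

Call:
arm_command:
  deltas:
    - [[0,0,0],[0,0,0],4.0]
    - [[0,0,0],[0,0,0],4.0]
    - [[0,0,0],[0,0,0],4.0]
    - [[0,0,0],[0,0,0],4.0]
    - [[0,0,0],[0,0,0],4.0]
    - [[0,0,0],[0,0,0],4.0]
    - [[0,0,0],[0,0,0],4.0]
    - [[0,0,0],[0,0,0],4.0]
  newtons: 60

```text
clock: 6.5
position: [0.4874, -0.1513, 0.1912]
tool_rot: [3.141, -0.0, 0.127]
force: [-2.1, -0.5, 10.6]
grip_width: 0.0475
finger_force: 60.3
```

Call:
arm_command:
  deltas:
    - [[0,0,-0.5],[0,0,0],4.0]
    - [[0,0,-1],[0,0,0],4.0]
    - [[0,0,-2],[0,0,0],4.0]
    - [[0,0,-2],[0,0,0],4.0]
    - [[0,0,-2],[0,0,0],4.0]
    - [[0,0,-2],[0,0,0],4.0]
    - [[0,0,-1.5],[0,0,0],4.0]
    - [[0,0,0],[0,0,0],4.0]
    - [[0,0,0],[0,0,0],4.0]

```text
clock: 7.4
position: [0.4871, -0.1512, 0.3007]
tool_rot: [3.141, -0.0, 0.127]
force: [-1.1, 0.4, -6.1]
grip_width: 0.0479
finger_force: 63.1
```

Call:
arm_command:
  deltas:
    - [[0,0,0],[0,0,0.081],4.0]
    - [[0,0,0],[0,0,0.081],4.0]
    - [[0,0,0],[0,0,0.081],4.0]
    - [[0,0,0],[0,0,0.081],4.0]
    - [[0.72,2.063,0],[0,0,0],4.0]
    - [[0.72,2.063,0],[0,0,0],4.0]
    - [[0.72,2.063,0],[0,0,0],4.0]
    - [[0.72,2.063,0],[0,0,0],4.0]
    - [[0.72,2.063,0],[0,0,0],4.0]
    - [[0.72,2.063,0],[0,0,0],4.0]
    - [[0.72,2.063,0],[0,0,0],4.0]
    - [[0.72,2.063,0],[0,0,0],4.0]
    - [[0.72,2.063,0],[0,0,0],4.0]
    - [[0.72,2.063,0],[0,0,0],4.0]
    - [[0,0,0],[0,0,0],4.0]
    - [[0,0,0],[0,0,0],4.0]
    - [[0,0,0],[0,0,0],4.0]

```text
clock: 9.1
position: [0.5175, -0.3667, 0.2999]
tool_rot: [-3.141, 0.001, -0.196]
force: [0.7, 0.3, -5.5]
grip_width: 0.0475
finger_force: 63.5
```

```bash
python3 - <<'E'
from h import *
T=cam("top");S=cam("side")
o=bot.observe(); print(o["position"],o["tool_rot"],o["force"])
f=lambda c,x,y,w,h: cv2.resize(c[0]["frame"][y:y+h,x:x+w,::-1],None,fx=3,fy=3,interpolation=cv2.INTER_CUBIC)
cv2.imwrite("pics/p1.png",np.hstack([f(T,320,150,110,160),f(S,170,190,150,160)]))
for n in("housing_mid","housing_shoulder"):
  for c in (T,S): print(n,[(round(d["p"],2),np.round(d["at"],1)) for d in bot.mark_of(n,c[0])[:2]])
p=o["position"]
for z in(.155+.036,): print(proj(S,p-[0,0,z]),proj(S,p-[0,0,z-.048]))
E
```

```text
[ 0.51766813 -0.36680437  0.30040086] [-3.14112247e+00  5.22333795e-04 -1.96245362e-01] [-0.19909422 -1.20067947 -5.36042443]
housing_mid [(0.4, array([382.4, 210.1]))]
housing_mid [(0.93, array([237.9, 245.3]))]
housing_shoulder []
housing_shoulder [(0.76, array([236.7, 233.7]))]
[239.13528644 259.949098  ] [237.0392435 233.8633343]
```

View pics/p1.png

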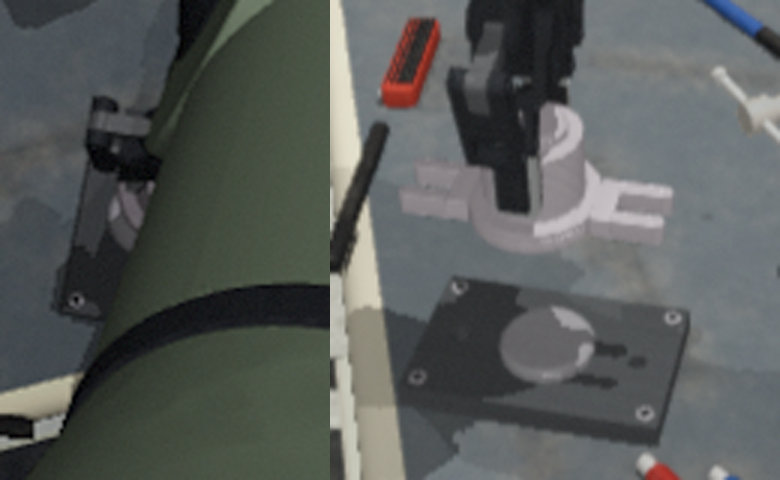

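Side view: the housing hangs level over the plate, its shoulder within 0.5 px of the prediction. I lower it to just above the spigot.

Call:
arm_command:
  deltas:
    - [[0,0.05,1.5],[0,0,0],4.0]
    - [[0,0,1.5],[0,0,0],4.0]
    - [[0,0,1.5],[0,0,0],4.0]
    - [[0,0,1.5],[0,0,0],4.0]
    - [[0,0,1],[0,0,0],4.0]
    - [[0,0,0.8],[0,0,0],4.0]
    - [[0,0,0],[0,0,0],4.0]
    - [[0,0,0],[0,0,0],4.0]
    - [[0,0,0],[0,0,0],4.0]

```text
clock: 10.3
position: [0.5176, -0.3683, 0.2233]
tool_rot: [3.141, -0.001, -0.197]
force: [0.3, -0.0, -6.1]
grip_width: 0.0473
finger_force: 63.5
```

```bash
python3 - <<'E'
from h import *
S=cam("side")
o=bot.observe(); print(o["position"],o["tool_rot"],o["force"])
p=o["position"]
print([(round(d["p"],2),np.round(d["at"],1)) for d in bot.mark_of("housing_shoulder",S[0])[:2]],proj(S,p-[0,0,.143]))
cv2.imwrite("pics/p2.png",cv2.resize(S[0]["frame"][240:350,170:310,::-1],None,fx=5,fy=5,interpolation=cv2.INTER_CUBIC))
E
```

```text
[ 0.51759929 -0.36826453  0.22334408] [ 3.14122548e+00 -9.40534572e-04 -1.97331198e-01] [-0.08367589  0.23052616 -4.69305221]
[(0.63, array([240. , 273.4]))] [240.20611798 275.43183692]
```

View pics/p2.png

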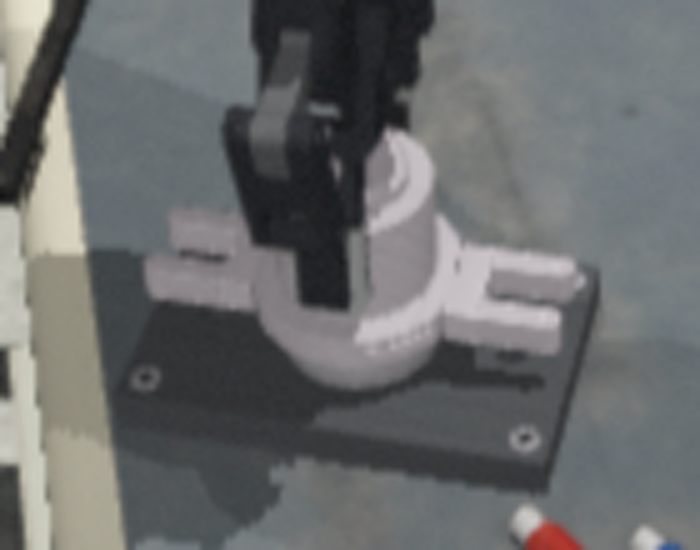

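The housing is aligned over the plate, lugs along the plate's long axis. I lower it slowly and watch the force.

Call:
arm_command:
  deltas:
    - [[-0.02,-0.08,0],[0,0,0],4.0]
    - [[0,0,0.2],[0,0,0],4.0]
    - [[0,0,0.2],[0,0,0],4.0]
    - [[0,0,0.2],[0,0,0],4.0]
    - [[0,0,0.2],[0,0,0],4.0]
    - [[0,0,0.15],[0,0,0],4.0]
    - [[0,0,0.15],[0,0,0],4.0]
    - [[0,0,0.1],[0,0,0],4.0]
    - [[0,0,0],[0,0,0],4.0]
    - [[0,0,0],[0,0,0],4.0]

```text
clock: 11.4
position: [0.5174, -0.3674, 0.2107]
tool_rot: [3.141, -0.0, -0.197]
force: [-0.2, -1.7, -7.4]
grip_width: 0.0476
finger_force: 63.5
```

Call:
arm_command:
  deltas:
    - [[0,0,0.1],[0,0,0],4.0]
    - [[0,0,0.1],[0,0,0],4.0]
    - [[0,0,0.05],[0,0,0],4.0]
    - [[0,0,0.05],[0,0,0],4.0]
    - [[0,0,0.05],[0,0,0],4.0]
    - [[0,0,0],[0,0,0],4.0]
    - [[0,0,0],[0,0,0],4.0]

```text
clock: 12.1
position: [0.5174, -0.3674, 0.2073]
tool_rot: [3.141, -0.0, -0.197]
force: [0.6, -2.8, -2.4]
grip_width: 0.0476
finger_force: 64.0
```

Call:
arm_command:
  deltas:
    - [[0,0,0.05],[0,0,0],4.0]
    - [[0,0,0.05],[0,0,0],4.0]
    - [[0,0,0],[0,0,0],4.0]
    - [[0,0,0],[0,0,0],4.0]

```text
clock: 12.5
position: [0.5174, -0.3674, 0.2072]
tool_rot: [3.141, -0.0, -0.197]
force: [-5.5, 1.9, 14.4]
grip_width: 0.0481
finger_force: 65.9
```

Landed at TCP z 0.2072; 0.207 was predicted for fully home. I release and rise.

Call:
arm_command:
  deltas:
    - [[0,0,0],[0,0,0],8.54]
    - [[0,0,0],[0,0,0],8.54]
    - [[0,0,0],[0,0,0],8.54]
    - [[0,0,0],[0,0,0],8.54]
    - [[0,0,0],[0,0,0],8.54]
    - [[0,0,0],[0,0,0],8.54]
    - [[0,0,-1],[0,0,0],8.54]
    - [[0,0,-2],[0,0,0],8.54]
    - [[0,0,-3],[0,0,0],8.54]
    - [[0,0,-3],[0,0,0],8.54]
    - [[0,0,-3],[0,0,0],8.54]
    - [[0,0,-3],[0,0,0],8.54]
    - [[0,0,0],[0,0,0],8.54]
    - [[0,0,0],[0,0,0],8.54]

```text
clock: 13.9
position: [0.5173, -0.3673, 0.3573]
tool_rot: [3.141, -0.001, -0.197]
force: [-0.4, 0.4, -1.0]
grip_width: 0.0855
finger_force: 0.0
```

Call:
arm_command:
  deltas:
    - [[-0.791,-2.642,0],[0,0,0],8.54]
    - [[-0.791,-2.642,0],[0,0,0],8.54]
    - [[-0.791,-2.642,0],[0,0,0],8.54]
    - [[-0.791,-2.642,0],[0,0,0],8.54]
    - [[-0.791,-2.642,0],[0,0,0],8.54]
    - [[-0.791,-2.642,0],[0,0,0],8.54]
    - [[-0.791,-2.642,0],[0,0,0],8.54]
    - [[-0.791,-2.642,0],[0,0,0],8.54]
    - [[-0.791,-2.642,0],[0,0,0],8.54]
    - [[-0.791,-2.642,0],[0,0,0],8.54]
    - [[-0.791,-2.642,0],[0,0,0],8.54]
    - [[-0.791,-2.642,0],[0,0,0],8.54]
    - [[-0.791,-2.642,0],[0,0,0],8.54]
    - [[-0.791,-2.642,0],[0,0,0],8.54]
    - [[0,0,0],[0,0,0],8.54]
    - [[0,0,0],[0,0,0],8.54]
    - [[0,0,0],[0,0,0],8.54]

```text
clock: 15.6
position: [0.4812, 0.0163, 0.3559]
tool_rot: [3.141, 0.001, -0.198]
force: [0.3, -1.1, 0.7]
grip_width: 0.0852
finger_force: 0.0
```

```bash
python3 - <<'E'
from h import *
T=cam("top");S=cam("side")
print(bot.observe()["position"])
for n,z in(("housing_shoulder",.064),("cap_mid",.023)):
  for c in (T,S): print(n,[(round(d["p"],2),np.round(d["at"],1),np.round(ray(c,d["at"],z),4)) for d in bot.mark_of(n,c[0])[:2]],proj(c,[.5174,-.3674,.064]))
f=lambda c,x,y,w,h: cv2.resize(c[0]["frame"][y:y+h,x:x+w,::-1],None,fx=4,fy=4,interpolation=cv2.INTER_CUBIC)
cv2.imwrite("pics/p3.png",np.hstack([f(T,330,170,80,110),f(S,185,250,115,110)]))
E
```

```text
[0.48129987 0.01625594 0.35600936]
housing_shoulder [(0.68, array([373.1, 218.4]), array([ 0.5171, -0.366 ,  0.064 ]))] [373.87865934 218.24541235]
housing_shoulder [(0.56, array([241.2, 284.2]), array([ 0.5182, -0.3698,  0.064 ]))] [240.7670686  283.08380441]
cap_mid [(0.57, array([163.1, 237. ]), array([0.4847, 0.0168, 0.023 ]))] [373.87865934 218.24541235]
cap_mid [(0.87, array([236.4, 176.8]), array([0.4754, 0.0237, 0.023 ]))] [240.7670686  283.08380441]
```

View pics/p3.png

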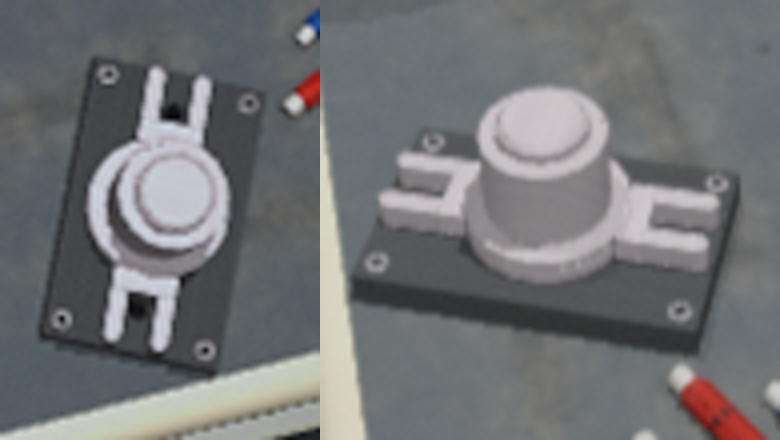

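The housing sits level and home, with both tapped holes showing in the slots. Now down to the cap.

Call:
arm_command:
  deltas:
    - [[-0.05,-0.05,2],[0,0,0],8.54]
    - [[0,0,2.4],[0,0,0],8.54]
    - [[0,0,2.4],[0,0,0],8.54]
    - [[0,0,2.4],[0,0,0],8.54]
    - [[0,0,2.4],[0,0,0],8.54]
    - [[0,0,2],[0,0,0],8.54]
    - [[0,0,1.5],[0,0,0],8.54]
    - [[0,0,1],[0,0,0],8.54]
    - [[0,0,0.5],[0,0,0],8.54]
    - [[0,0,0],[0,0,0],8.54]
    - [[0,0,0],[0,0,0],8.54]

```text
clock: 17.0
position: [0.4811, 0.0177, 0.1907]
tool_rot: [-3.141, -0.001, -0.197]
force: [0.4, -0.0, -0.6]
grip_width: 0.0855
finger_force: 0.0
```

```bash
python3 - <<'E'
from h import *
S=cam("side")
print(bot.observe()["position"])
cv2.imwrite("pics/p4.png",cv2.resize(S[0]["frame"][110:210,180:300,::-1],None,fx=5,fy=5,interpolation=cv2.INTER_CUBIC))
E
```

```text
[0.48111439 0.01768375 0.19080167]
```

View pics/p4.png

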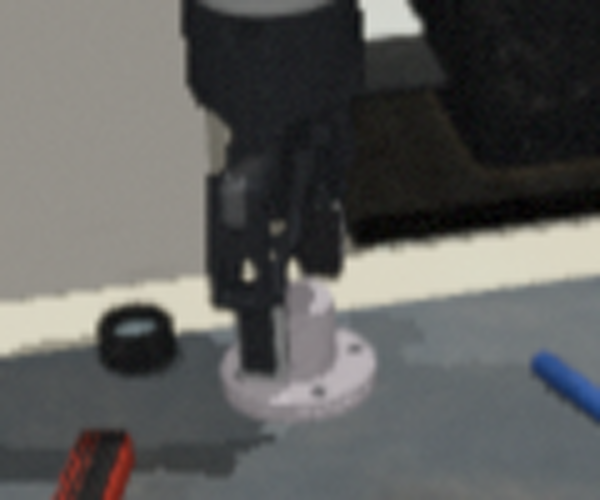

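Call:
arm_command:
  deltas:
    - [[0,0,0],[0,0,0],2.5]
    - [[0,0,0],[0,0,0],2.5]
    - [[0,0,0],[0,0,0],2.5]
    - [[0,0,0],[0,0,0],2.5]
    - [[0,0,0],[0,0,0],2.5]
    - [[0,0,0],[0,0,0],2.5]
    - [[0,0,0],[0,0,0],2.5]
    - [[0,0,0],[0,0,0],2.5]
    - [[0,0,0],[0,0,0],2.5]
    - [[0,0,0],[0,0,0],2.5]
  newtons: 50

```text
clock: 18.05
position: [0.481, 0.0177, 0.1906]
tool_rot: [-3.142, -0.0, -0.197]
force: [-2.8, -0.3, 9.6]
grip_width: 0.0348
finger_force: 49.0
```

Call:
arm_command:
  deltas:
    - [[0,0,-0.5],[0,0,0],2.5]
    - [[0,0,-1.5],[0,0,0],2.5]
    - [[0,0,-2.5],[0,0,0],2.5]
    - [[0,0,-3],[0,0,0],2.5]
    - [[0,0,-3],[0,0,0],2.5]
    - [[0,0,-2.5],[0,0,0],2.5]
    - [[0,0,-2],[0,0,0],2.5]
    - [[0,0,0],[0,0,0],2.5]
    - [[0,0,0],[0,0,0],2.5]

```text
clock: 18.95
position: [0.4807, 0.0176, 0.34]
tool_rot: [-3.142, -0.0, -0.197]
force: [-0.1, 0.6, -2.7]
grip_width: 0.0345
finger_force: 50.4
```

Call:
arm_command:
  deltas:
    - [[0.742,2.47,0],[0,0,0],2.5]
    - [[0.742,2.47,0],[0,0,0],2.5]
    - [[0.742,2.47,0],[0,0,0],2.5]
    - [[0.742,2.47,0],[0,0,0],2.5]
    - [[0.742,2.47,0],[0,0,0],2.5]
    - [[0.742,2.47,0],[0,0,0],2.5]
    - [[0.742,2.47,0],[0,0,0],2.5]
    - [[0.742,2.47,0],[0,0,0],2.5]
    - [[0.742,2.47,0],[0,0,0],2.5]
    - [[0.742,2.47,0],[0,0,0],2.5]
    - [[0.742,2.47,0],[0,0,0],2.5]
    - [[0.742,2.47,0],[0,0,0],2.5]
    - [[0.742,2.47,0],[0,0,0],2.5]
    - [[0.742,2.47,0],[0,0,0],2.5]
    - [[0.742,2.47,0],[0,0,0],2.5]
    - [[0,0,2],[0,0,0],2.5]
    - [[0,0,2],[0,0,0],2.5]
    - [[0,0,0],[0,0,0],2.5]
    - [[0,0,0],[0,0,0],2.5]
    - [[0,0,0],[0,0,0],2.5]

```text
clock: 20.95
position: [0.5177, -0.3674, 0.3007]
tool_rot: [3.141, -0.0, -0.197]
force: [0.8, 0.2, -2.7]
grip_width: 0.0343
finger_force: 50.5
```

```bash
python3 - <<'E'
from h import *
S=cam("side")
o=bot.observe();p=o["position"];print(p,o["tool_rot"],o["force"])
b=p-[0,0,.1906]
print("mid pred",proj(S,b+[0,0,.023]),[(d["p"],d["at"]) for d in bot.mark_of("cap_mid",S[0])[:1]])
# predicted flange outline and expected housing flange outline
im=cv2.resize(S[0]["frame"][200:340,170:320,::-1],None,fx=4,fy=4,interpolation=cv2.INTER_CUBIC)
def circ(c,r,col):
    q=[(proj(S,c+r*np.array([np.cos(a),np.sin(a),0]))-[170,200]+.5)*4-.5 for a in np.linspace(0,6.28,60)]
    cv2.polylines(im,[np.round(q).astype(int)],True,col,1)
circ(b,.035,(0,255,0));circ(b+[0,0,.012],.035,(0,255,0))
h=np.array([.5174,-.3674,.016]);circ(h,.033,(0,0,255));circ(h+[0,0,.048],.025,(0,0,255))
cv2.imwrite("pics/p5.png",im)
E
```

```text
[ 0.51767469 -0.36743735  0.30091055] [ 3.14122263e+00 -8.72731505e-04 -1.97073412e-01] [-0.46568489  0.03859373 -2.38200954]
mid pred [238.0812673  247.49214149] [(0.88, [238.9, 248.0])]
```

View pics/p5.png

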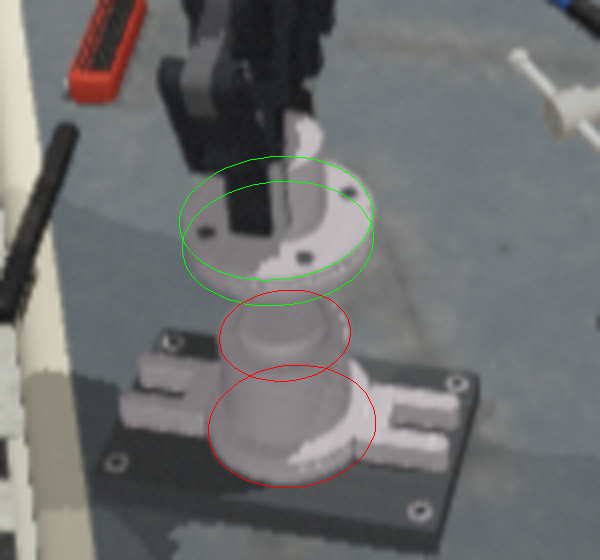

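The cap outline (left edge ~181, right ~375) sits about half an image pixel right of prediction; housing outline fits. I shift −0.8 mm in x and lower.

Call:
arm_command:
  deltas:
    - [[-0.08,0.01,1],[0,0,0],2.5]
    - [[0,0,1],[0,0,0],2.5]
    - [[0,0,1],[0,0,0],2.5]
    - [[0,0,0.3],[0,0,0],2.5]
    - [[0,0,0.2],[0,0,0],2.5]
    - [[0,0,0.2],[0,0,0],2.5]
    - [[0,0,0.15],[0,0,0],2.5]
    - [[0,0,0.1],[0,0,0],2.5]
    - [[0,0,0.1],[0,0,0],2.5]
    - [[0,0,0],[0,0,0],2.5]
    - [[0,0,0],[0,0,0],2.5]

```text
clock: 22.15
position: [0.5167, -0.3674, 0.2598]
tool_rot: [3.142, -0.0, -0.197]
force: [0.0, 0.4, -2.7]
grip_width: 0.0342
finger_force: 50.5
```

Already 2 mm past the spigot top without contact; continue.

Call:
arm_command:
  deltas:
    - [[0,0,0.1],[0,0,0],2.5]
    - [[0,0,0.1],[0,0,0],2.5]
    - [[0,0,0.1],[0,0,0],2.5]
    - [[0,0,0.1],[0,0,0],2.5]
    - [[0,0,0.05],[0,0,0],2.5]
    - [[0,0,0.05],[0,0,0],2.5]
    - [[0,0,0],[0,0,0],2.5]
    - [[0,0,0],[0,0,0],2.5]

```text
clock: 22.95
position: [0.5166, -0.3674, 0.2547]
tool_rot: [3.142, 0.0, -0.197]
force: [-0.9, -0.2, -2.7]
grip_width: 0.0339
finger_force: 50.6
```

Call:
arm_command:
  deltas:
    - [[0,0,0.05],[0,0,0],2.5]
    - [[0,0,0.05],[0,0,0],2.5]
    - [[0,0,0],[0,0,0],2.5]
    - [[0,0,0],[0,0,0],2.5]

```text
clock: 23.35
position: [0.5167, -0.3674, 0.2546]
tool_rot: [3.141, -0.0, -0.197]
force: [-4.8, 3.3, 14.7]
grip_width: 0.0344
finger_force: 52.4
```

Contact exactly at the predicted height (0.2546). Release and rise.

Call:
arm_command:
  deltas:
    - [[0,0,0],[0,0,0],8.54]
    - [[0,0,0],[0,0,0],8.54]
    - [[0,0,0],[0,0,0],8.54]
    - [[0,0,0],[0,0,0],8.54]
    - [[0,0,0],[0,0,0],8.54]
    - [[0,0,0],[0,0,0],8.54]
    - [[0,0,0],[0,0,0],8.54]
    - [[0,0,-1],[0,0,0],8.54]
    - [[0,0,-2],[0,0,0],8.54]
    - [[0,0,-3],[0,0,0],8.54]
    - [[0,0,-3],[0,0,0],8.54]
    - [[0,0,-3],[0,0,0],8.54]
    - [[-2,-2,0],[0,0,0],8.54]
    - [[-2,-3,0],[0,0,0],8.54]
    - [[-2,-3,0],[0,0,0],8.54]
    - [[0,-3,0],[0,0,0],8.54]
    - [[0,-3,0],[0,0,0],8.54]
    - [[0,0,0],[0,0,0],8.54]
    - [[0,0,0],[0,0,0],8.54]

```text
clock: 25.25
position: [0.4853, -0.2181, 0.3744]
tool_rot: [3.141, -0.001, -0.196]
force: [-1.0, -1.1, -0.7]
grip_width: 0.0854
finger_force: 0.0
```

```bash
python3 - <<'E'
from h import *
T=cam("top");S=cam("side")
f=lambda c,x,y,w,h: cv2.resize(c[0]["frame"][y:y+h,x:x+w,::-1],None,fx=4,fy=4,interpolation=cv2.INTER_CUBIC)
cv2.imwrite("pics/p6.png",np.hstack([f(T,330,160,80,120),f(S,185,230,115,120)]))
E
```

```text
(no output)
```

View pics/p6.png

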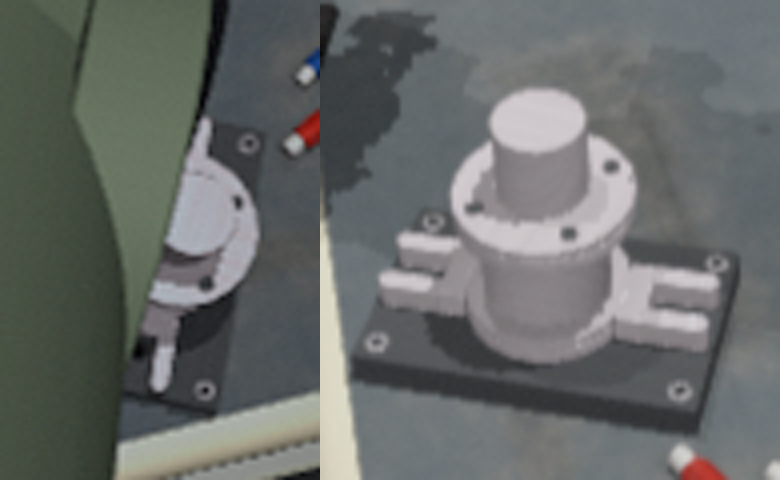

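The cap sits level on the housing's shoulder, the housing has not moved, and the gripper is clear. Handing in.

```bash
python3 -c "
from workcell import bot
print(bot.job_done())"
```

```text
the job is handed in; nothing more can be done
None
```

The housing is fully home on the plate with both tapped holes showing in its lug slots, the end cap is fully home on top of it, and the job was handed in at about 25 s.

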